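Open the child-safe bottle of cleaning concentrate

TASK

Get the bottle of cleaning concentrate open for refilling the sprayer: lift the measuring cup off the top and stand it, mouth down as it was, on the glass mat beside the bottle. Then take hold of the red safety cap, press it down, keep it down while turning it anticlockwise until it comes free, and lift it straight up, finishing while you still hold it level about 10 cm above the open neck. The bottle stays standing where it is, the cup stays where you stood it, and the other things are left alone.

Things in the scene. Friction and masses are not known exactly. Their poses are not given: they have to be found in the camera images.
- bottle: Loose round white plastic bottle standing on the glass mat, blank label with blue and green bands; 84 mm in diameter, shoulder 109 mm and neck rim 128 mm above its foot, about 0.75 kg. Origin: centre of its foot (z = 0.005), z up. Three hooked lugs on the neck hold the cap. It stands by its weight alone: it turns or lifts along with a cap that is still locked.
- safety_cap: Loose red ribbed cap on the bottle's neck, 49 mm in diameter, 27 mm tall, white arrows on top, 40 g. Origin: on its axis at the lower edge of the skirt, z up. Locked: origin 115.5 mm above the bottle's foot, x axis along the bottle's x. Once turned free it lifts straight off.
- cap_top (a point): Centre of the safety cap's top face, 27 mm above the cap's origin; moves with the cap. A spring seal inside resists pressing: 5 N at first, 10 N at 5 mm; it bottoms at 6.5 mm. The cap turns only while 3 mm or more down (4 to 6 is good), only anticlockwise seen from above: free from about 40 degrees, dead stop at about 80; 65 to 75 is a good turn.
- measuring_cup: Loose see-through pale blue plastic cup with darker blue lines, upside down over the cap: 56 mm in diameter at its closed end (now the top), 60 mm at the mouth, 36 mm tall, 2 mm walls, 30 g. Origin: centre of the mouth, z towards the closed end. At the start the mouth is 109 mm and the top 145 mm above the bottle's foot; it rests loosely on the cap and is clear of it once raised 36 mm.
- spray_bottle: Bystander: trigger spray bottle, 44 x 106 x 223 mm, on the counter left of the mat, beyond the bell. Origin under its centre.
- coin_dish: Bystander: round brown change dish, 135 mm in diameter, 16 mm high, on the mat. Origin under its centre.
- till_roll_0: Bystander: white paper till roll standing on end on the mat, 57 mm in diameter and height. Origin under its centre.
- card_terminal: Bystander: dark payment terminal, 170 x 79 x 43 mm, on the counter just left of the mat. Origin under its centre.
- mat_top (a point): Centre of the top of the fixed, flat glass mat, at z = 0.005. The mat covers x from 0.33 to 0.725 and y from -0.09 to -0.86; the counter round it is at z = 0.
Mind the look-alikes: they are no part of the job. What is shaped like the measuring_cup but green or pink is not meant.

How it is judged:
By the outcome, as a careful person would: the job done as asked, in the order asked, and still so for the second after the job is handed in, while the arm keeps its last pose, push and grip.
It also fails if it takes over 51 s, if anything falls off the work surface, if the arm or the gripper's body presses on something with over 40 N, if the wrist force passes 120 N, or if a joint passes its speed limit or range.

ROBOT

A 6-joint arm with a two-finger parallel gripper is mounted at the origin on a cart in front of the work surface, level with it; the furniture and walls round the work are solid. World frame = base frame: x ahead of the robot, y to its left, z up, the work surface at z = 0. Lengths are in m, angles in rad, forces in N, time in s.
With the tool pointing down it reaches from about 0.275 to 0.85 m from the base axis. Payload 5.2 kg.
Tool frame: the origin (TCP) lies between the finger pads; the fingertips stand 17 mm ahead of it and the grasp point (between the pads) lies 2 mm behind it; z points along the fingers, y is the line along which they close (so a half turn about z gives the same grasp; the last joint's range is limited). The gripper opens to 85 mm and grips with 20 to 120 N. Pads are 22 mm wide; open, the fingers measure 114 mm over their backs; the gripper's body (76 mm by 85 mm) begins 54 mm behind the grasp point. The pads swing forward as they close: fully open they stand 13 mm farther back than shut.
Start: joints at [-1.524, 0.259, 1.535, -0, 1.348, -0.203], TCP at [0.136, -0.533, 0.248] pointing down, gripper open.
Joint ranges: [-3.14, 3.14], [-0.91, 2.08], [0.19, 2.58], [-1.22, 4.36], [0.22, 2.71], [-3.12, 3.12]. Speed limits (rad/s): [2.57, 2.57, 3.14, 3.14, 3.14, 3.14].

INTERFACE

Orientations are given as a unit quaternion [x, y, z, w].
In Python, from workcell import read_state, read_camera, calibration, close_job gives the robot as it stands.
- The arm moves only by the tool jog_arm, never from a script. Its argument "series" is a list of rows, each a list of 7 numbers: the shift along the tool's x, y, z each as a share of 0.25 m, from -1 to 1, then the turn, a rotation vector about the tool's x, y, z each as a share of 30 degrees, from -1 to 1, then the opening, from -1 (shut) to 1 (fully open). A call has 1 to 20 rows; each row is the pose to reach, as a shift and turn from the pose commanded when the call began, along the tool's axes at that moment; what a row does not reach only later rows make up. A row lasts 1/10 s, in which the tool goes at most 50 mm and 8.59 degrees, less where a joint would pass 70% of its speed; a pose out of reach is approached as far as the arm can. A call with a number of a shift or a turn outside -1 to 1 is refused whole. A call with a gripper value outside its range is refused whole. The fingers move at their own pace and stop on an object; "force" is the grip in N (left out, the last holds). Time passes only in rows, so rows that repeat a pose let the fingers close. It gives the time, the measured TCP pose, the force, the opening and the grip force at its end, in the units of the state.
- read_state(): the state, without advancing time (a new reading comes with each control period).
- read_camera(name): name is "scene" or "top"; returns the picture (384x512x3 uint8, blue, green, red); there is no depth.
- calibration(name): a dict with "mtx" (3x3 intrinsics, pixels), "cam_to_world" (4x4, takes a point from camera to world coordinates). Camera axes: x right, y down, z forward; pixel columns grow to the right and rows downward; lengths in m; the calibration is good to about 2 mm. A picture is of the moment at which its call begins. calibration takes no time and is no camera call.
- close_job(): hands the job in; it is judged then, once.
The state is a dict: "t": time; "q": joint angles; "dq": joint speeds; "tau": joint torques, N m; "tool_pos": TCP position; "tcp_rot": TCP orientation; "ft_force": force on the tool from outside, world axes, zero at the start; "wrist_torque": the same for the moment, N m; "opening": opening from 0.0 (shut) to 1.0 (fully open); "gripper_force": force on a finger pad.
Only numpy, scipy, OpenCV 4.12 (cv2) and the standard library are available. Lean on these libraries where they do the work, as an engineer would, in place of code of your own. Each camera call takes 0.05 s, during which the arm holds its last target. There are 200 camera calls.

## Working session

There is one attempt and no reset: what is moved stays moved. The work goes in short steps, Python scripts to look and compute and a tool call to move; the robot and the scene stay as the last step left them, time stands still between calls to the robot, and variables do not carry over. Pictures are saved under pics/ and viewed, at most 10 in all, crops included, and the job is handed in when it is done.

Besides the shell and the picture viewer there is one more tool, called after "Call:" as a command line: name --pt "numbers of a row" for each row, then --argument value for the rest. jog_arm: Moves the arm, as the interface text tells. Shift numbers are shares of 0.25 m and turn numbers shares of 30 degrees, none past 1 either way. Its arguments: {"type":"object","properties":{"series":{"type":"array","items":{"type":"array","items":{"type":"number"}}},"force":{"type":"number"}},"required":["series"]}

```bash
mkdir -p pics
python3 - <<'E'
from workcell import *
import cv2,numpy as np
np.set_printoptions(precision=4,suppress=True)
s=read_state();print(s['t'],s['tool_pos'],s['tcp_rot'],s['opening'])
for n in('scene','top'):
    im=read_camera(n);cv2.imwrite(f'pics/{n}0.png',im);c=calibration(n);print(n,c['mtx'],c['cam_to_world'])
E
```

```text
0.0 [ 0.1359 -0.5324  0.2474] [ 0.9922  0.1246  0.0001 -0.001 ] 1.0052026294076257
scene [[481.264    0.     260.5912]
 [  0.     481.264  191.8656]
 [  0.       0.       1.    ]] [[-0.6412 -0.4667  0.6092 -0.242 ]
 [-0.7672  0.409  -0.4941  0.4182]
 [-0.0186 -0.7842 -0.6203  0.9873]
 [ 0.      0.      0.      1.    ]]
top [[349.7464   0.     257.3032]
 [  0.     349.7464 193.5714]
 [  0.       0.       1.    ]] [[ 0.0123 -0.9867  0.1619  0.4324]
 [-0.9999 -0.0139 -0.0087 -0.2359]
 [ 0.0108 -0.1618 -0.9868  0.9314]
 [ 0.      0.      0.      1.    ]]
```

View pics/scene0.png

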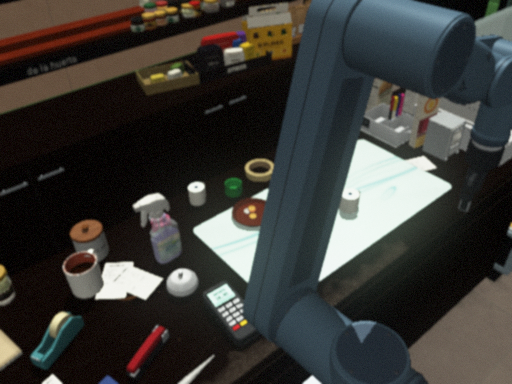

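View pics/top0.png

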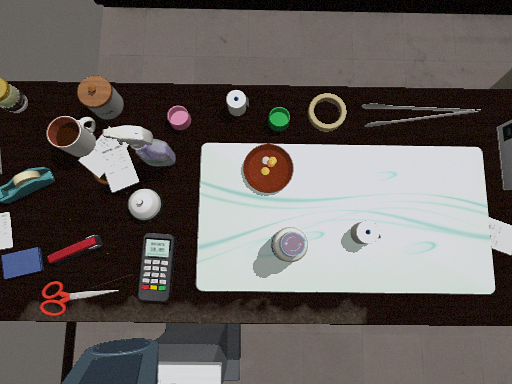

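Top view: the bottle with the clear cup over the cap is at (291,243), the till roll at (367,232), the dish at (268,168) and the terminal at (156,267). In the scene view the arm hides the bottle. Cup candidates are the one on the bottle at (291,243), a green one at (279,119) and a pink one at (179,118). The one on the bottle fits: it's pale and see-through, and it sits over the cap. I'll confirm it with a crop and compute the geometry.

```bash
cat > h.py <<'E'
from workcell import *
import cv2,numpy as np
np.set_printoptions(precision=4,suppress=True)
def ray(n,u,v):
    c=calibration(n);T=c['cam_to_world'];d=T[:3,:3]@np.linalg.solve(c['mtx'],[u,v,1.]);return T[:3,3],d/np.linalg.norm(d)
def plane(n,u,v,z):
    o,d=ray(n,u,v);return o+d*(z-o[2])/d[2]
def proj(n,p):
    c=calibration(n);T=c['cam_to_world'];q=c['mtx']@(T[:3,:3].T@(np.asarray(p)-T[:3,3]));return q[:2]/q[2]
def tri(ua,ub):
    (o1,d1),(o2,d2)=ray('top',*ua),ray('scene',*ub)
    A=np.stack([d1,-d2],1);t=np.linalg.lstsq(A,o2-o1,rcond=None)[0]
    a,b=o1+d1*t[0],o2+d2*t[1];return (a+b)/2,np.linalg.norm(a-b)
E
python3 - <<'E'
from h import *
im=cv2.imread('pics/top0.png')
cv2.imwrite('pics/c1.png',cv2.resize(im[213:283,240:330],None,fx=8,fy=8,interpolation=cv2.INTER_CUBIC))
p=plane('top',292.5,243,.15);print(p,proj('scene',p))
print('roll',plane('top',367,232,.06),'dish',plane('top',268,168,.02))
E
```

```text
[ 0.4508 -0.3221  0.15  ] [311.88   203.0832]
roll [ 0.4823 -0.5178  0.06  ] dish [ 0.6516 -0.2717  0.02  ]
```

View pics/c1.png

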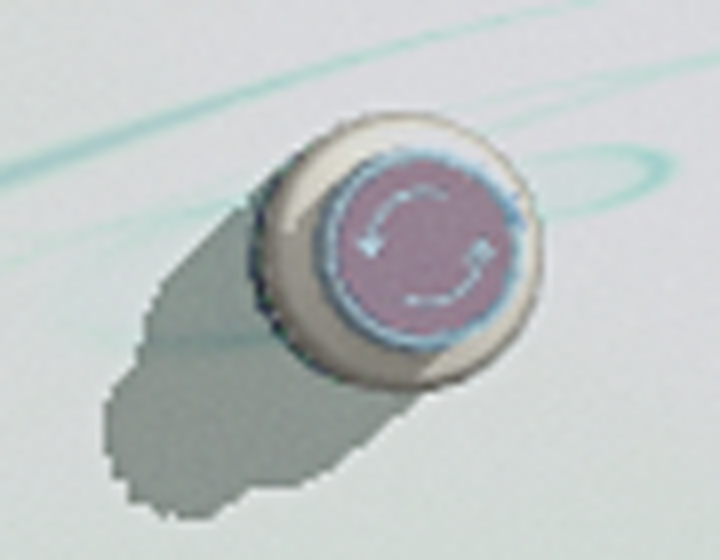

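The crop shows the red cap with white arrows through a pale blue-rimmed cup, so this is the measuring cup (pixel about (292.4,243.8)). I'll swing the arm aside so the scene camera can see it.

Call:
jog_arm --pt "-1 -0.3 0 0 0 0 1" --pt "-1 -0.3 0 0 0 0 1" --pt "-1 -0.3 0 0 0 0 1" --pt "-1 -0.3 0 0 0 0 1" --pt "-1 -0.3 0 0 0 0 1" --pt "-1 -0.3 0 0 0 0 1" --pt "-1 -0.3 0 0 0 0 1" --pt "-1 -0.3 0 0 0 0 1"

```text
t: 0.9
tool_pos: [-0.1239, -0.5218, 0.2479]
tcp_rot: [0.992, 0.124, 0.001, -0.0]
ft_force: [0.3, 0.3, 0.1]
opening: 1.0
gripper_force: 0.0
```

Run:
```python
from h import *
im=read_camera('scene');cv2.imwrite('pics/scene1.png',im)
x,y=312,203
cv2.imwrite('pics/c2.png',cv2.resize(im[150:270,230:390],None,fx=5,fy=5,interpolation=cv2.INTER_CUBIC))
```

```text
(no output)
```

View pics/c2.png

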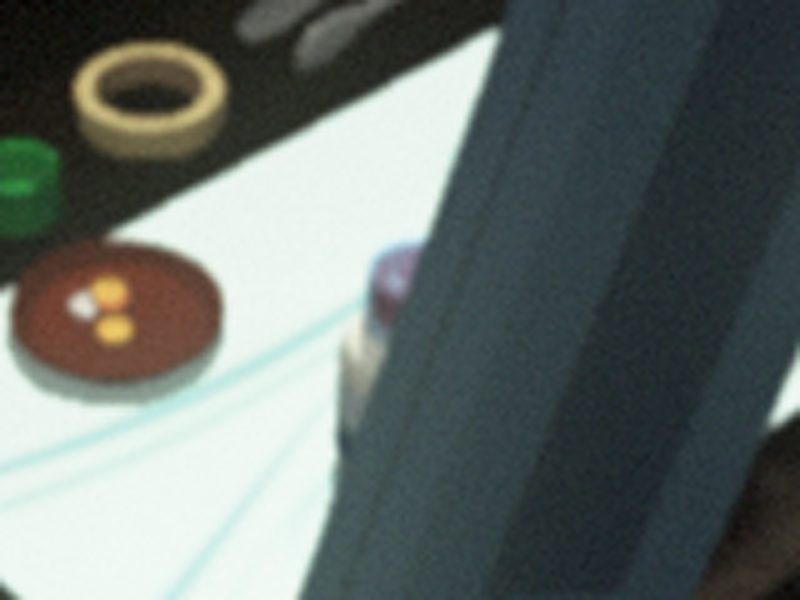

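The crop shows the bottle's left edge, with the cup's left edge at about scene (304,205). The arm still covers the rest, so I'll swing farther.

Call:
jog_arm --pt "-0.7 -0.6 0 0 0 0 1" --pt "-0.7 -0.6 0 0 0 0 1" --pt "-0.7 -0.6 0 0 0 0 1" --pt "-0.7 -0.6 0 0 0 0 1" --pt "-0.7 -0.6 0 0 0 0 1" --pt "-0.7 -0.6 0 0 0 0 1" --pt "-0.7 -0.6 0 0 0 0 1"

```text
t: 1.65
tool_pos: [-0.3303, -0.4205, 0.2482]
tcp_rot: [0.992, 0.125, 0.0, 0.0]
ft_force: [-0.3, -0.4, -0.1]
opening: 1.002
gripper_force: 0.0
```

Run:
```python
from h import *
im=read_camera('scene');cv2.imwrite('pics/scene2.png',im)
t=read_camera('top');cv2.imwrite('pics/top2.png',t)
a=cv2.resize(im[160:280,270:370],(500,600),interpolation=cv2.INTER_CUBIC)
cv2.imwrite('pics/c3.png',a)
```

```text
(no output)
```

View pics/c3.png

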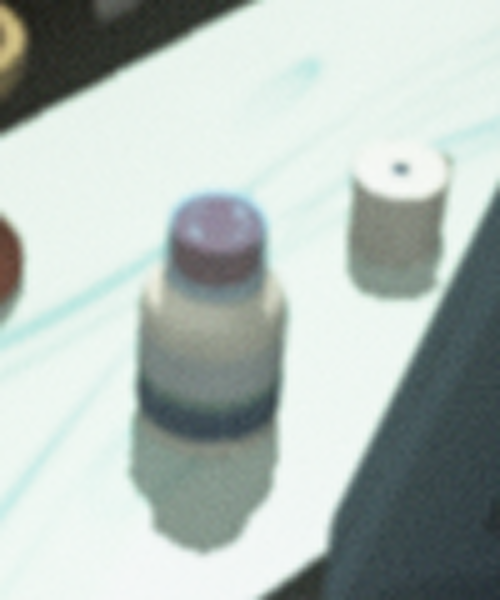

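The bottle is now fully visible. The cup's top is centred near crop (220,222), which is scene (313.6,204.0). The till roll is at about (349,195).

Run:
```python
from h import *
def big(m,box):
    x0,y0,x1,y1=box;mm=np.zeros_like(m);mm[y0:y1,x0:x1]=m[y0:y1,x0:x1]
    n,l,s,c=cv2.connectedComponentsWithStats(mm);i=1+np.argmax(s[1:,4])
    return (l==i).astype(np.uint8),s[i],c[i]
t=cv2.imread('pics/top2.png');s=cv2.imread('pics/scene2.png')
for n,im,box in(('top',t,(270,220,315,270)),('scene',s,(298,192,328,225))):
    im=cv2.GaussianBlur(im,(0,0),.7).astype(int);b,g,r=im[...,0],im[...,1],im[...,2]
    for nm,m in(('cap',((r-g)>12)),('cup',((b-g)>8)|((r-g)>12))):
        mm,st,c=big(m.astype(np.uint8),box)
        k=cv2.findContours(mm,0,1)[0];k=max(k,key=cv2.contourArea)
        print(n,nm,st,c,cv2.fitEllipse(k))
print(tri((292.4,243.8),(313.6,204.)))
for z in(.149,.15): print(plane('top',292.4,243.8,z),plane('scene',313.6,204,z))
# bottle foot: lowest point in scene
print(proj('scene',[.447,-.322,.15]),proj('scene',[.447,-.322,.005]),proj('top',[.447,-.322,.005]),proj('top',[.447,-.322,.15]))
```

```text
top cap [283 234  20  20 232] [292.3147 243.6207] ((292.35711669921875, 243.56053161621094), (18.895761489868164, 19.438186645507812), 141.84141540527344)
top cup [280 231  25  26 488] [292.3381 243.5512] ((292.3493347167969, 243.54364013671875), (23.47171974182129, 24.685382843017578), 44.8173713684082)Traceback (most recent call last):
  File "<stdin>", line 10, in <module>
  File "<stdin>", line 4, in big
    return _wrapfunc(a, 'argmax', axis=axis, out=out, **kwds)
    return bound(*args, **kwds)
ValueError: attempt to get argmax of an empty sequence
```

Run:
```python
from h import *
s=cv2.imread('pics/scene2.png');im=cv2.GaussianBlur(s,(0,0),.8).astype(int)
b,g,r=[im[...,i] for i in range(3)]
print((b-g)[195:222:2,300:328:2]);
for th in (4,8):
    m=np.zeros(b.shape,np.uint8);m[194:222,298:330]=((b-g)>th)[194:222,298:330]
    n,l,st,c=cv2.connectedComponentsWithStats(m);i=1+np.argmax(st[1:,4]);print(th,st[i],c[i])
u=(292.35,243.55)
for v in(203,204,205):print(v,tri(u,(313.4,v)))
for z in(.145,.15): print(plane('top',*u,z),proj('scene',plane('top',*u,z)))
p=plane('top',*u,.15);p[2]=.005;print(proj('scene',p),proj('top',p))
# predicted scene extents of cup top ellipse (r=.028)
p[2]=.15;q=np.array([proj('scene',p+[.028*np.cos(a),.028*np.sin(a),0]) for a in np.linspace(0,6.28,90)]);print(q.min(0),q.max(0))
```

```text
[[ -6  -6  -6  -6  -6  -5  -6  -5  -6  -6  -6  -6  -7  -6]
 [ -7  -6  -6  -4  -3   0   1   2  -1  -4  -6  -6  -6  -6]
 [ -7  -6  -4   2  10  14  17  16  14  10   3  -4  -6  -6]
 [ -6  -6   2  15  18  19  20  20  19  18  14   3  -5  -6]
 [ -6  -5   8  18  18  19  20  18  19  18  18  10  -3  -6]
 [ -6  -5   7  17  17  18  20  18  18  18  19  13  -3  -6]
 [ -6  -6   4  13  16  16  16  16  17  17  16   7  -5  -6]
 [ -7  -5   1   5   9  13  14  14  14  12   8   1  -6  -6]
 [ -6  -5   1   1   2   4   4   5   5   3   2  -1  -5  -6]
 [ -9  -8   1   2   2   2   1   2   2   0   2  -2  -7  -5]
 [-11 -11   0   4   2   2   1   2   1   2   2  -4 -13  -7]
 [-14 -14  -6   0   3   2   4   4   2   3   0  -8 -17 -11]
 [-16 -16 -13  -9  -4  -2   1   1   0  -3  -8 -14 -15 -14]
 [-16 -16 -15 -15 -14 -12 -10 -10 -10 -13 -13 -16 -17 -13]]
4 [304 198  19  14 212] [313.1604 204.3349]
8 [305 198  18  13 184] [313.288  204.1522]
203 (array([ 0.4483, -0.3229,  0.1514]), np.float64(0.003508122966065928))
204 (array([ 0.4484, -0.3233,  0.1476]), np.float64(0.003457702064374653))
205 (array([ 0.4485, -0.3237,  0.1437]), np.float64(0.0034070777947400794))
[ 0.4497 -0.3224  0.145 ] [312.134  204.6591]
[ 0.4496 -0.3218  0.15  ] [312.1062 203.35  ]
[309.7157 241.802 ] [286.2858 244.6996]
[301.764  196.8648] [322.4813 210.0551]
```

Two views give the cup top at (0.449,-0.3225), z about 0.148, against 0.150 expected. That agrees, with a ray gap of 3.5 mm, so I'll move above it.

Call:
jog_arm --pt "1 0.1 0 0 0 0 1" --pt "1 0.1 0 0 0 0 1" --pt "1 0.1 0 0 0 0 1" --pt "1 0.1 0 0 0 0 1" --pt "1 0.1 0 0 0 0 1" --pt "1 0.1 0 0 0 0 1" --pt "1 0.1 0 0 0 0 1"

```text
t: 2.45
tool_pos: [-0.0808, -0.3825, 0.2488]
tcp_rot: [0.992, 0.127, -0.0, 0.001]
ft_force: [-0.3, -0.3, 0.5]
opening: 1.003
gripper_force: 0.0
```

Call:
jog_arm --pt "1 0.1 0 0 0 0 1" --pt "1 0.1 0 0 0 0 1" --pt "1 0.1 0 0 0 0 1" --pt "1 0.1 0 0 0 0 1" --pt "1 0.1 0 0 0 0 1" --pt "1 0.1 0 0 0 0 1" --pt "1 0.1 0 0 0 0 1"

```text
t: 3.15
tool_pos: [0.1663, -0.3451, 0.2483]
tcp_rot: [0.992, 0.127, -0.0, 0.0]
ft_force: [-1.1, 0.1, -0.3]
opening: 0.998
gripper_force: 0.0
```

Call:
jog_arm --pt "1 0.1 0 0 0 0 1" --pt "1 0.1 0 0 0 0 1" --pt "1 0.1 0 0 0 0 1" --pt "1 0.1 0 0 0 0 1" --pt "1 0.1 0 0 0 0 1" --pt "1 0.1 0 0 0 0 1" --pt "1 0.1 0 0 0 0 1" --pt "1 0.1 0 0 0 0 1"

```text
t: 3.95
tool_pos: [0.4118, -0.3088, 0.2479]
tcp_rot: [0.992, 0.123, -0.001, -0.0]
ft_force: [-0.1, 0.3, 0.5]
opening: 1.003
gripper_force: 0.0
```

```bash
cat >> h.py <<'E'
from scipy.spatial.transform import Rotation as Ro
def shift(p):
    s=read_state();R=Ro.from_quat(s['tcp_rot']);d=np.asarray(p)-s['tool_pos']
    print('t',s['t'],'pos',s['tool_pos'],'q',s['q'],'f',s['ft_force'],'\nshares',R.inv().apply(d)/.25,'tooly',R.as_matrix()[:,1],'z',R.as_matrix()[:,2])
E
python3 -c "
from h import *
shift([.449,-.3225,.132])"
```

```text
t 3.95 pos [ 0.4118 -0.3088  0.2479] q [-0.8597  0.1961  1.6172 -0.0009  1.3294  0.4643] f [-0.1252  0.2917  0.4564] 
shares [0.1313 0.0899 0.4636] tooly [ 0.2445 -0.9696 -0.0006] z [-0.0014  0.0003 -1.    ]
```

Call:
jog_arm --pt "0.13 0.09 0 0 0 0 1" --pt "0.13 0.09 0 0 0 0 1" --pt "0.13 0.09 0.12 0 0 0 1" --pt "0.13 0.09 0.24 0 0 0 1" --pt "0.13 0.09 0.34 0 0 0 1" --pt "0.13 0.09 0.4 0 0 0 1" --pt "0.13 0.09 0.44 0 0 0 1" --pt "0.13 0.09 0.46 0 0 0 1" --pt "0.13 0.09 0.46 0 0 0 1" --force 20

```text
t: 4.85
tool_pos: [0.4501, -0.3215, 0.1334]
tcp_rot: [0.992, 0.124, -0.0, -0.0]
ft_force: [-0.1, 0.4, 0.4]
opening: 1.004
gripper_force: 0.0
```

Call:
jog_arm --pt "0 0 0 0 0 0 -1" --pt "0 0 0 0 0 0 -1" --pt "0 0 0 0 0 0 -1" --pt "0 0 0 0 0 0 -1" --pt "0 0 0 0 0 0 -1" --pt "0 0 0 0 0 0 -1" --pt "0 0 0 0 0 0 -1" --force 20

```text
t: 5.55
tool_pos: [0.4514, -0.3216, 0.1346]
tcp_rot: [0.992, 0.125, 0.001, 0.001]
ft_force: [-1.8, -0.8, 6.3]
opening: 0.671
gripper_force: 20.6
```

```bash
python3 -c "
from h import *
shift([.449,-.3225,.132])
cv2.imwrite('pics/top3.png',cv2.resize(read_camera('top')[190:290,230:350],None,fx=4,fy=4))"
```

```text
t 5.55 pos [ 0.4514 -0.3216  0.1346] q [-0.8201  0.3664  1.681  -0.0005  1.0918  0.5007] f [-1.8282 -0.8385  6.2652] 
shares [-0.0101  0.001   0.0103] tooly [ 0.2476 -0.9689  0.0024] z [ 0.0013 -0.0021 -1.    ]
```

View pics/top3.png

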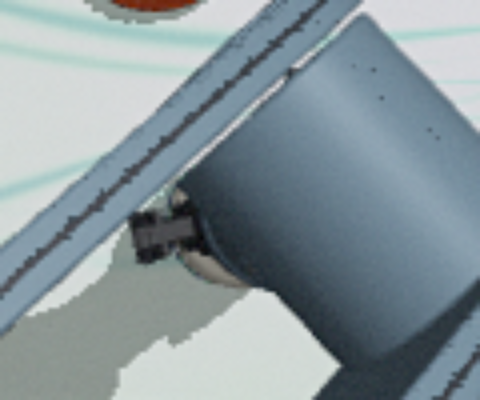

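The top view shows the gripper over the bottle. The opening is 0.671, or 57 mm, which matches the cup's diameter. I'll lift straight up.

Call:
jog_arm --pt "0 0 -0.02 0 0 0 -1" --pt "0 0 -0.05 0 0 0 -1" --pt "0 0 -0.1 0 0 0 -1" --pt "0 0 -0.15 0 0 0 -1" --pt "0 0 -0.22 0 0 0 -1" --pt "0 0 -0.32 0 0 0 -1" --pt "0 0 -0.4 0 0 0 -1" --pt "0 0 -0.4 0 0 0 -1"

```text
t: 6.4
tool_pos: [0.4522, -0.3221, 0.2374]
tcp_rot: [0.992, 0.125, 0.002, 0.003]
ft_force: [0.5, 0.4, 0.6]
opening: 0.671
gripper_force: 21.4
```

```bash
python3 -c "
from h import *
shift([.40,-.19,.232])"
```

```text
t 6.4 pos [ 0.4522 -0.3221  0.2374] q [-0.82    0.2712  1.5451  0.0003  1.3185  0.5007] f [0.4848 0.3841 0.5735] 
shares [-0.0716 -0.5636  0.0183] tooly [ 0.2474 -0.9689  0.0058] z [ 0.0048 -0.0048 -1.    ]
```

Call:
jog_arm --pt "-0.02 -0.15 0 0 0 0 -1" --pt "-0.04 -0.3 0 0 0 0 -1" --pt "-0.06 -0.45 0 0 0 0 -1" --pt "-0.07 -0.56 0 0 0 0 -1" --pt "-0.07 -0.56 0 0 0 0 -1" --pt "-0.07 -0.56 0 0 0 0 -1"

```text
t: 7.0
tool_pos: [0.3993, -0.1893, 0.2334]
tcp_rot: [0.992, 0.125, 0.0, 0.0]
ft_force: [0.1, -0.4, -1.0]
opening: 0.668
gripper_force: 21.4
```

```bash
python3 -c "
from h import *
shift([.40,-.19,.0256])
t=read_camera('top');cv2.imwrite('pics/top4.png',t)
s=read_camera('scene');cv2.imwrite('pics/scene4.png',s)
a=cv2.resize(t[170:290,190:350],(640,480));b=cv2.resize(s[120:270,230:380],(480,480))
cv2.imwrite('pics/c4.png',cv2.resize(np.hstack([a,b]),(800,343)))"
```

```text
t 7.0 pos [ 0.3993 -0.1893  0.2334] q [-0.6961  0.0728  1.8    -0.0001  1.2684  0.6238] f [ 0.1149 -0.4159 -1.0016] 
shares [0.002  0.003  0.8311] tooly [ 0.2483 -0.9687  0.0005] z [ 0.0003 -0.0004 -1.    ]
```

View pics/c4.png

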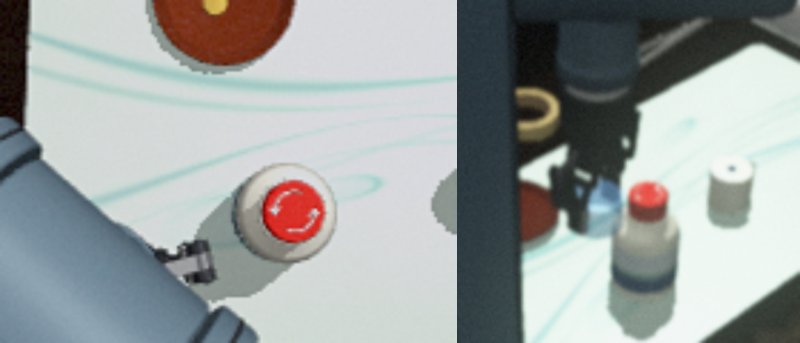

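The cup is in the gripper, and the red cap is exposed with the bottle undisturbed. I'll lower the cup and measure the cap from these two pictures.

Call:
jog_arm --pt "0 0 0.15 0 0 0 -1" --pt "0 0 0.3 0 0 0 -1" --pt "0 0 0.45 0 0 0 -1" --pt "0 0 0.6 0 0 0 -1" --pt "0 0 0.7 0 0 0 -1" --pt "0 0 0.76 0 0 0 -1" --pt "0 0 0.79 0 0 0 -1" --pt "0 0 0.81 0 0 0 -1" --pt "0 0 0.815 0 0 0 -1" --pt "0 0 0.82 0 0 0 -1" --pt "0 0 0.82 0 0 0 -1"

```text
t: 8.2
tool_pos: [0.3997, -0.19, 0.0289]
tcp_rot: [0.992, 0.125, 0.0, 0.0]
ft_force: [0.0, -0.0, 0.5]
opening: 0.671
gripper_force: 21.5
```

Run:
```python
from h import *
shift([.40,-.19,.0256])
c={}
for n,f,box in(('top','top4',(270,220,315,270)),('scene','scene4',(290,190,335,225))):
    im=cv2.GaussianBlur(cv2.imread(f'pics/{f}.png'),(0,0),.6).astype(int);b,g,r=[im[...,i] for i in range(3)]
    m=np.zeros(b.shape,np.uint8);x0,y0,x1,y1=box
    m[y0:y1,x0:x1]=((r-g)>40)[y0:y1,x0:x1];m=cv2.morphologyEx(m,cv2.MORPH_CLOSE,np.ones((3,3),np.uint8))
    k=max(cv2.findContours(m,0,1)[0],key=cv2.contourArea);print(n,cv2.boundingRect(k),cv2.fitEllipse(k)[:2])
    # brighter top face in scene
    mt=m.copy();print([(i,int(r[i,x0:x1][m[i,x0:x1]>0].mean())) for i in range(y0,y1) if m[i,x0:x1].any()])
    c[n]=cv2.fitEllipse(k)[0]
print(plane('top',*c['top'],.1475))
```

```text
t 8.2 pos [ 0.3997 -0.19    0.0289] q [-0.6968  0.3575  2.0488  0.      0.734   0.6242] f [ 0.0161 -0.0118  0.4675] 
shares [0.001  0.0001 0.0131] tooly [ 0.2472 -0.969   0.0011] z [ 0.0011 -0.0009 -1.    ]
top (282, 233, 22, 22) ((292.3604736328125, 243.62570190429688), (21.283517837524414, 21.51201820373535))
[(233, 200), (234, 209), (235, 211), (236, 204), (237, 203), (238, 210), (239, 212), (240, 209), (241, 209), (242, 210), (243, 210), (244, 206), (245, 207), (246, 209), (247, 208), (248, 205), (249, 203), (250, 204), (251, 203), (252, 195), (253, 190), (254, 160)]
scene (305, 199, 17, 16) ((312.8251647949219, 206.2924346923828), (14.735158920288086, 16.4365234375))
[(199, 233), (200, 232), (201, 231), (202, 231), (203, 231), (204, 231), (205, 229), (206, 225), (207, 217), (208, 205), (209, 178), (210, 147), (211, 119), (212, 108), (213, 107), (214, 110)]
[ 0.4495 -0.3221  0.1475]
```

Call:
jog_arm --pt "0 0 0.005 0 0 0 -1" --pt "0 0 0.009 0 0 0 -1" --pt "0 0 0.012 0 0 0 -1" --pt "0 0 0.013 0 0 0 -1" --pt "0 0 0.013 0 0 0 -1"

```text
t: 8.7
tool_pos: [0.3995, -0.1898, 0.0258]
tcp_rot: [0.992, 0.125, 0.0, 0.0]
ft_force: [-1.2, 0.7, 8.1]
opening: 0.675
gripper_force: 21.4
```

The cup is on the mat with 8 N of contact. I'll release it and go up.

Call:
jog_arm --pt "0 0 -0.002 0 0 0 -1" --pt "0 0 -0.002 0 0 0 1" --pt "0 0 -0.002 0 0 0 1" --pt "0 0 -0.002 0 0 0 1" --pt "0 0 -0.002 0 0 0 1" --pt "0 0 -0.002 0 0 0 1" --pt "0 0 -0.002 0 0 0 1" --pt "0 0 -0.03 0 0 0 1" --pt "0 0 -0.1 0 0 0 1" --pt "0 0 -0.25 0 0 0 1" --pt "0 0 -0.45 0 0 0 1" --pt "0 0 -0.65 0 0 0 1" --pt "0 0 -0.85 0 0 0 1" --pt "0 0 -0.85 0 0 0 1"

```text
t: 10.1
tool_pos: [0.4023, -0.1919, 0.2451]
tcp_rot: [0.992, 0.125, 0.005, 0.005]
ft_force: [0.3, -1.1, 0.4]
opening: 1.001
gripper_force: 0.0
```

Run:
```python
from h import *
shift([.45,-.322,.2374])
t=read_camera('top');cv2.imwrite('pics/top5.png',t)
s=read_camera('scene');cv2.imwrite('pics/scene5.png',s)
print(proj('scene',[.4,-.19,.04]),proj('top',[.4,-.19,.04]))
a=cv2.resize(t[170:290,190:350],(640,480));b=cv2.resize(s[120:270,230:380],(480,480))
cv2.imwrite('pics/c5.png',cv2.resize(np.hstack([a,b]),(800,343)))
```

```text
t 10.1 pos [ 0.4023 -0.1919  0.2451] q [-0.6965  0.0618  1.7819  0.0001  1.2837  0.6242] f [ 0.3073 -1.109   0.4131] 
shares [0.056  0.5509 0.0378] tooly [ 0.2475 -0.9688  0.0115] z [ 0.011  -0.0091 -0.9999]
[287.8788 265.0314] [234.898 263.829]
```

View pics/c5.png

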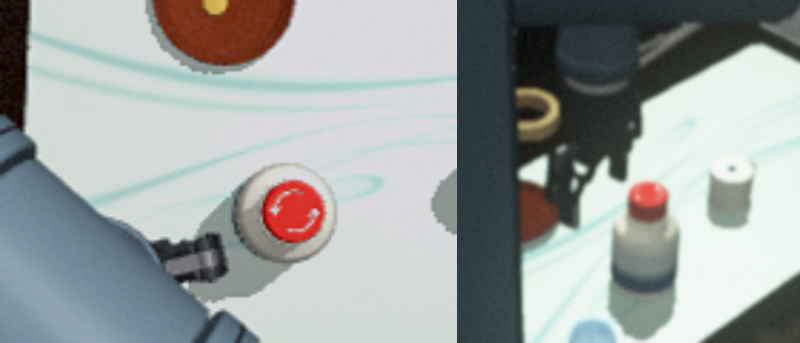

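The cup is standing on the mat at scene (287,264), as predicted. The cap is clear at top (292.4,243.6), which is (0.4495,-0.322). I'll move over it.

Call:
jog_arm --pt "0.02 0.15 0 0 0 0 1" --pt "0.04 0.35 0 0 0 0 1" --pt "0.06 0.5 0 0 0 0 1" --pt "0.06 0.55 0 0 0 0 1" --pt "0.06 0.55 0.1 0 0 0 1" --pt "0.06 0.55 0.2 0 0 0 1" --pt "0.06 0.55 0.26 0 0 0 1" --pt "0.06 0.55 0.26 0 0 0 1" --force 80

```text
t: 11.0
tool_pos: [0.4456, -0.3166, 0.1686]
tcp_rot: [0.992, 0.125, -0.003, -0.004]
ft_force: [0.3, 0.1, -0.5]
opening: 1.0
gripper_force: 0.0
```

```bash
python3 -c "
from h import *
shift([.4497,-.322,.138])"
```

```text
t 11.0 pos [ 0.4456 -0.3166  0.1686] q [-0.8219  0.3242  1.6499  0.0001  1.1766  0.499 ] f [ 0.3047  0.1067 -0.5401] 
shares [0.011  0.0259 0.1221] tooly [ 0.2472 -0.9689 -0.008 ] z [-0.0061  0.0067 -1.    ]
```

Call:
jog_arm --pt "0.01 0.02 0.06 0 0 0 1" --pt "0.01 0.02 0.06 0 0 0 1" --pt "0.01 0.02 0.06 0 0 0 1" --pt "0.01 0.02 0.06 0 0 0 1"

```text
t: 11.4
tool_pos: [0.4518, -0.3236, 0.1581]
tcp_rot: [0.992, 0.125, 0.0, 0.0]
ft_force: [-1.2, 0.1, 0.3]
opening: 1.002
gripper_force: 0.0
```

```bash
python3 -c "
from h import *
shift([.4497,-.322,.138])"
```

```text
t 11.4 pos [ 0.4518 -0.3236  0.1581] q [-0.8224  0.3443  1.6486 -0.      1.1478  0.4985] f [-1.2368  0.0543  0.3462] 
shares [-0.0064 -0.0085  0.0805] tooly [ 0.2473 -0.9689  0.0008] z [ 0.0006 -0.0007 -1.    ]
```

Settled and level. I'll correct by 2 mm, descend, settle, then close.

Call:
jog_arm --pt "-0.006 -0.008 0.03 0 0 0 1" --pt "-0.006 -0.008 0.06 0 0 0 1" --pt "-0.006 -0.008 0.08 0 0 0 1" --pt "-0.006 -0.008 0.08 0 0 0 1" --pt "-0.006 -0.008 0.08 0 0 0 1"

```text
t: 11.9
tool_pos: [0.4495, -0.3218, 0.1373]
tcp_rot: [0.992, 0.125, -0.0, -0.0]
ft_force: [-0.4, -1.1, -1.1]
opening: 1.0
gripper_force: 0.0
```

Call:
jog_arm --pt "0 0 0 0 0 0 -1" --pt "0 0 0 0 0 0 -1" --pt "0 0 0 0 0 0 -1" --pt "0 0 0 0 0 0 -1" --pt "0 0 0 0 0 0 -1" --pt "0 0 0 0 0 0 -1" --pt "0 0 0 0 0 0 -1" --pt "0 0 0 0 0 0 -1" --pt "0 0 0 0 0 0 -1" --force 80

```text
t: 12.8
tool_pos: [0.4499, -0.3223, 0.138]
tcp_rot: [0.992, 0.125, 0.0, 0.001]
ft_force: [-0.2, -3.2, 5.2]
opening: 0.535
gripper_force: 82.4
```

Gripped. Opening 0.535 is close to the cap's 49 mm less pad give at 80 N. Now I'll press it down.

Call:
jog_arm --pt "0 0 0.005 0 0 0 -1" --pt "0 0 0.01 0 0 0 -1" --pt "0 0 0.015 0 0 0 -1" --pt "0 0 0.02 0 0 0 -1" --pt "0 0 0.02 0 0 0 -1" --pt "0 0 0.02 0 0 0 -1"

```text
t: 13.4
tool_pos: [0.4501, -0.3228, 0.1336]
tcp_rot: [0.992, 0.125, 0.001, 0.001]
ft_force: [-1.3, -3.8, 10.3]
opening: 0.534
gripper_force: 82.9
```

The force is 10.3 N, so the cap is about 5 mm down. I'll turn it anticlockwise, which is negative about the down-pointing tool z.

Call:
jog_arm --pt "0 0 0 0 0 -0.15 -1" --pt "0 0 0 0 0 -0.3 -1" --pt "0 0 0 0 0 -0.45 -1" --pt "0 0 0 0 0 -0.6 -1" --pt "0 0 0 0 0 -0.75 -1" --pt "0 0 0 0 0 -0.9 -1" --pt "0 0 0 0 0 -1 -1" --pt "0 0 0 0 0 -1 -1"

```text
t: 14.2
tool_pos: [0.4493, -0.3218, 0.1332]
tcp_rot: [0.926, 0.378, -0.0, 0.0]
ft_force: [-1.7, -2.5, 10.1]
opening: 0.534
gripper_force: 82.9
```

```bash
python3 -c "
from h import *
shift([.4501,-.3225,.1336]);s=read_state();print(s['wrist_torque'],s['gripper_force'])
s=read_camera('scene');cv2.imwrite('pics/scene6.png',s)"
```

```text
t 14.2 pos [ 0.4493 -0.3218  0.1332] q [-0.8232  0.3666  1.6844 -0.0003  1.0907 -0.0272] f [-1.6508 -2.4731 10.1424] 
shares [ 0.0003  0.0043 -0.0014] tooly [ 0.6997 -0.7144 -0.0001] z [-0.0003 -0.0001 -1.    ]
[-0.2021  0.2619  0.0438] 82.88022879154596
```

Call:
jog_arm --pt "0 0 0 0 0 -0.15 -1" --pt "0 0 0 0 0 -0.3 -1" --pt "0 0 0 0 0 -0.45 -1" --pt "0 0 0 0 0 -0.6 -1" --pt "0 0 0 0 0 -0.75 -1" --pt "0 0 0 0 0 -0.9 -1" --pt "0 0 0 0 0 -1 -1" --pt "0 0 0 0 0 -1 -1"

```text
t: 15.05
tool_pos: [0.4494, -0.3217, 0.1332]
tcp_rot: [0.797, 0.605, -0.0, 0.0]
ft_force: [-2.2, -0.9, 9.3]
opening: 0.538
gripper_force: 82.9
```

Call:
jog_arm --pt "0 0 0 0 0 -0.15 -1" --pt "0 0 0 0 0 -0.27 -1" --pt "0 0 0 0 0 -0.33 -1" --pt "0 0 0 0 0 -0.33 -1" --pt "0 0 0 0 0 -0.33 -1"

```text
t: 15.55
tool_pos: [0.4495, -0.3215, 0.1332]
tcp_rot: [0.742, 0.671, 0.0, -0.0]
ft_force: [-0.9, -0.4, 9.7]
opening: 0.538
gripper_force: 82.9
```

```bash
python3 -c "
from h import *
shift([.4497,-.3222,.1336]);s=read_state();print(s['wrist_torque'],s['gripper_force'])"
```

```text
t 15.55 pos [ 0.4495 -0.3215  0.1332] q [-0.8229  0.3667  1.6844  0.0002  1.0907 -0.7222] f [-0.9426 -0.3823  9.7464] 
shares [-0.0026  0.001  -0.0016] tooly [ 0.9949 -0.1006  0.    ] z [ 0.      0.0003 -1.    ]
[-0.1461  0.2524 -0.0047] 82.88411416535382
```

Turned 70° with no stop torque. I'll lift a little and check the load.

Call:
jog_arm --pt "0 0 -0.01 0 0 0 -1" --pt "0 0 -0.02 0 0 0 -1" --pt "0 0 -0.03 0 0 0 -1" --pt "0 0 -0.04 0 0 0 -1" --pt "0 0 -0.04 0 0 0 -1" --pt "0 0 -0.04 0 0 0 -1" --pt "0 0 -0.04 0 0 0 -1"

```text
t: 16.25
tool_pos: [0.4493, -0.3215, 0.142]
tcp_rot: [0.742, 0.671, 0.0, -0.001]
ft_force: [-0.1, -1.1, -0.8]
opening: 0.536
gripper_force: 81.8
```

The load is only about 0.8 N, so the cap is free. I'll raise its skirt to 10 cm above the rim (z about 0.233, TCP 0.251).

Call:
jog_arm --pt "0 0 -0.04 0 0 0 -1" --pt "0 0 -0.1 0 0 0 -1" --pt "0 0 -0.17 0 0 0 -1" --pt "0 0 -0.24 0 0 0 -1" --pt "0 0 -0.31 0 0 0 -1" --pt "0 0 -0.38 0 0 0 -1" --pt "0 0 -0.42 0 0 0 -1" --pt "0 0 -0.435 0 0 0 -1" --pt "0 0 -0.435 0 0 0 -1" --pt "0 0 -0.435 0 0 0 -1" --pt "0 0 -0.435 0 0 0 -1" --pt "0 0 -0.435 0 0 0 -1"

```text
t: 17.45
tool_pos: [0.4493, -0.3216, 0.2505]
tcp_rot: [0.742, 0.67, -0.0, -0.001]
ft_force: [-0.5, 0.1, 0.1]
opening: 0.535
gripper_force: 82.0
```

Run:
```python
from h import *
shift([.4495,-.322,.251])
t=read_camera('top');s=read_camera('scene')
a=cv2.resize(t[130:300,190:390],(565,480));b=cv2.resize(s[130:290,220:380],(480,480))
cv2.imwrite('pics/c7.png',cv2.resize(np.hstack([a,b]),(800,367)))
```

```text
t 17.45 pos [ 0.4493 -0.3216  0.2505] q [-0.8232  0.2626  1.5241  0.      1.3564 -0.7221] f [-0.5424  0.0533  0.0644] 
shares [-0.0014  0.0009 -0.0019] tooly [ 0.9949 -0.1009 -0.0011] z [-0.001   0.0011 -1.    ]
```

View pics/c7.png

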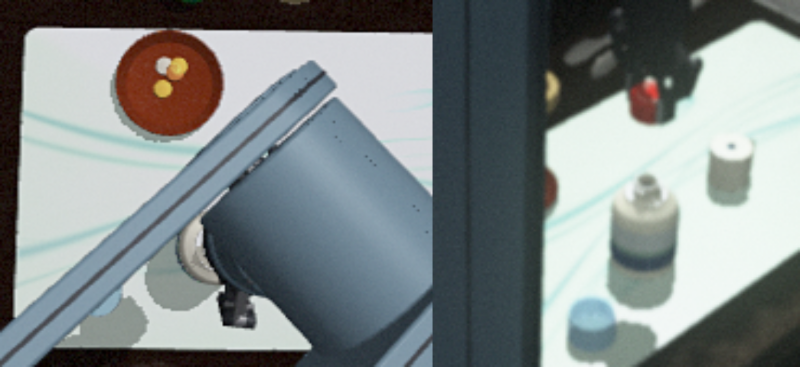

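The picture shows the cap held level above the open neck, the bottle standing in place, and the cup mouth down on the mat. I'll hand it in.

```bash
python3 -c "
from workcell import close_job
print(close_job())"
```

```text
the job is handed in; nothing more can be done
None
```

The job is handed in at about 17.5 s of the 51 s allowed: the cup stands mouth down on the mat about 14 cm from the bottle, the bottle stands open in place, and the freed cap is held level about 10 cm above the neck.

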